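# Run the locked length stop out to its end block

### The job

Set the length stop on the bench rail to its full length: with the fingertips, press the round lock button on the carriage down and keep it down while you push the carriage along the rail until it is fully home against the tall end block, then let go so that the button springs up and locks it there. Only press and push, pick nothing up, never force the carriage against its lock, and leave the cup, bolt, nut and soapstone beside the rail where they are.

Things in the scene. Friction and masses are not known exactly. Their poses are not given: they have to be found in the camera images.
- stop_rail: Grey base plate 74 x 225 x 14 mm screwed to the bench, with a bright steel guide bar lengthwise on it. Origin: centre of the underside. Its y axis runs along the rail, the way the carriage must slide, toward the tall end block (70 mm wide, 18 mm thick, top 70 mm above the bench, its inner face at y = +90.5 mm). The other end has only a low cap. z is up.
- carriage (a joint): Travel of the aluminium carriage along the rail's +y, in m: 0 at the low cap, 0.12 at the end block (hard stop). 66 mm wide, 70 mm long, deck 44 mm above the bench; it cannot come off the guide bar. Slides with about 1.2 N while the button is down; locked by hidden rack teeth every 6 mm (up to 2 mm of play) while it is up, the last within 2 mm of the end block.
- lock_button (a joint): How far the lock button is pressed, in m: 0 up (locked), 0.006 fully down. The lock lets go at 3 mm, so hold it at 4 to 6 mm while sliding; the spring resists with 4.8 N at first and 6.6 N fully down, and lifts the button again when released.
- button_top (a point): Centre of the top face of the lock button, a flat round steel cap 30 mm in diameter, 10 mm proud of the carriage deck and 54 mm above the bench when up. It rides on the carriage (rail x = 0) and goes down as it is pressed.
- wall_face (a point): Middle of the face of the thumb wall that stands across the carriage on the end-block side of the button, looking back at the button: 46 mm wide, 8 mm thick, top 66 mm above the bench (12 mm above the button), its face 22.5 mm from the button's centre along the rail's +y; its back slopes down to the deck. A fingertip on the button can push the carriage against this wall or by friction on the button.
- steel_cup: Bystander: steel cup, 70 mm across and 84 mm high, standing loose beyond the rail. Origin: centre of its underside.
- bolt_m16: Bystander: rusty bolt standing loose on its head beyond the rail, 27 mm across, 65 mm high. Origin: centre of its underside.
- nut_3: Bystander: rusty hexagon nut, 30 x 34 x 24 mm, loose on the robot's side of the rail. Origin: centre of its underside.
- soapstone: Bystander: pale soapstone marker stick, 12 x 85 x 9 mm, loose on the robot's side of the rail. Origin: centre of its underside.

How it is judged:
By the outcome, as a careful person would: the job done as asked, in the order asked, and still so for the second after the job is handed in, with the robot touching nothing.
It also fails if it takes over 35 s, if anything falls off the work surface, if the arm or the gripper's body presses on something with over 40 N, if the wrist force passes 120 N, or if a joint passes its speed limit or range.

### The arm

A 6-joint arm with a two-finger parallel gripper is mounted at the origin on a cart in front of the work surface, level with it; the furniture and walls round the work are solid. World frame = base frame: x ahead of the robot, y to its left, z up, the work surface at z = 0. Lengths are in m, angles in rad, forces in N, time in s.
With the tool pointing down it reaches from about 0.15 to 0.775 m from the base axis. Payload 6.1 kg.
Tool frame: the origin (TCP) lies on the mounting face of the last link; the fingertips stand 173 mm ahead of it and the grasp point (between the pads) lies 155 mm ahead of it; z points along the fingers, y is the direction in which the jaws open and shut (so a half turn about z gives the same grasp; the last joint's range is limited). The gripper opens to 85 mm and grips with 20 to 120 N. Pads are 22 mm wide; open, the fingers measure 114 mm over their backs; the gripper's body (76 mm by 85 mm) begins 54 mm behind the grasp point. The pads swing forward as they close: fully open they stand 13 mm farther back than shut.
Start: joints at [-1.33, 0.126, -0.04, 1.405, 0, 1.571], TCP at [0.125, -0.51, 0.405] pointing down, gripper open.
Joint ranges: [-2.72, 2.72], [-0.95, 1.95], [-1.27, 1.35], [-1.78, 2.02], [-1.46, 1.47], [-3.14, 3.14]. Speed limits (rad/s): [2.39, 2.39, 3.01, 3.14, 3.14, 3.14].

### API

Orientations are given as a 3x3 rotation matrix whose columns are the frame's x, y, z axes.
In Python, from plant import * gives the robot as it stands. Calls block until the motion is done:
- movep(position, orientation): joint-space move of the TCP to a pose.
- move_linear(position, frame=None, velocity=0.15): straight line of the TCP; frame=None keeps the orientation; velocity is the mean speed in m/s.
- set_joints(angles): joint-space move.
- ungrasp() and gripper_close(force=None): open the fingers fully, or close them until they stop; force is the grip in N (None keeps the last).
- hold(seconds).
- solve_ik(position, orientation): joint angles nearest the present ones, or None.
- get_state(): the state.
- grab_frame(name): name is "side" or "top"; returns a dict with "frame" (384x512x3 uint8, red, green, blue), "depth" (384x512 float32, m along the optical axis (not along the pixel's ray), 0 where there is no reading), "intrinsics" (3x3 intrinsics, pixels), "rvec" (rotation vector, rad) and "tvec" (3), from world to camera coordinates, as OpenCV has them. Camera axes: x right, y down, z forward; pixel columns grow to the right and rows downward; lengths in m; the calibration is good to about 2 mm. A picture is of the moment at which its call begins.
A pose or a line that the arm cannot do raises IKError and nothing moves.
- hand_in(): hands the job in, once; it reports no verdict.
The state is a dict: "time": time; "q": joint angles; "qvel": joint speeds; "joint_torque": joint torques, N m; "position": TCP position; "ee_rot": TCP orientation; "force": force on the tool from outside, world axes, zero at the start; "torque": the same for the moment, N m; "width": finger opening in m.
Only numpy, scipy, OpenCV 4.12 (cv2) and the standard library are available. Lean on these libraries where they do the work, as an engineer would, in place of code of your own. Each camera call takes 0.05 s, during which the arm holds its last target.

## Working session

There is one attempt and no reset: what is moved stays moved. The work goes in short steps, each a Python script; the robot and the scene stay as the last script left them, time stands still between calls to the robot, and variables do not carry over. Pictures are saved under pics/ and viewed, and the job is handed in when it is done.

```bash
mkdir -p pics; ls; python3 - <<'E'
from plant import *
import cv2,numpy as np
for n in("side","top"):
    f=grab_frame(n); cv2.imwrite(f"pics/{n}0.png",f["frame"][:,:,::-1]); np.savez(f"{n}0.npz",**f)
    R=cv2.Rodrigues(np.array(f["rvec"]))[0]; print(n,f["intrinsics"],-R.T@np.ravel(f["tvec"]),R[2])
s=get_state();print(s["time"],s["position"],s["ee_rot"],s["width"],s["force"])
E
```

```text
pics
side [[483.05337016   0.         254.04084043]
 [  0.         483.05337016 186.96187323]
 [  0.           0.           1.        ]] [ 0.19993669 -0.57490348  0.63431909] [ 0.3445406   0.64935471 -0.67796035]
top [[486.35335807   0.         251.9839184 ]
 [  0.         486.35335807 201.55035645]
 [  0.           0.           1.        ]] [ 0.33402115 -0.00676746  0.99954277] [ 0.16640265 -0.00205216 -0.98605575]
0.1 [ 0.12518361 -0.50973268  0.40399393] [[ 9.71142949e-01  2.38497894e-01 -3.55016164e-04]
 [ 2.38498158e-01 -9.71141942e-01  1.39912803e-03]
 [-1.10819962e-05 -1.44342403e-03 -9.99998958e-01]] 0.08548369131125824 [ 0.78500421 -0.57269163 -0.24587989]
```

View pics/side0.png

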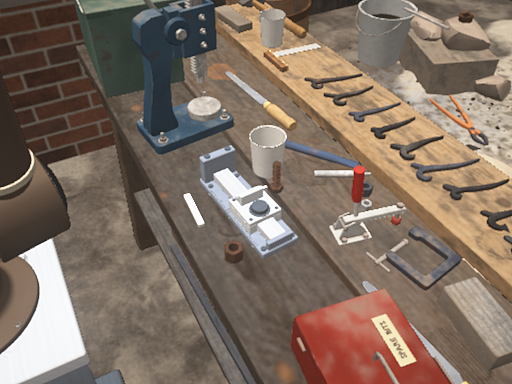

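View pics/top0.png

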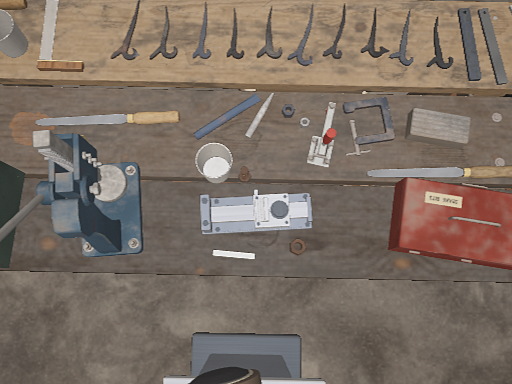

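The side view shows the rail from about (205,155, tall block) to (290,240, low cap), with the button near (260,207). In the top view the button is near (279,209), the tall block near (207,213), the nut at (297,246), the soapstone at (233,254), and the cup and bolt at (214,162) and (244,173). Next I'll zoom in and measure.

```bash
cat > h.py <<'E'
import numpy as np,cv2
def cam(f):
    R=cv2.Rodrigues(np.array(f["rvec"]))[0]; return np.array(f["intrinsics"]),R,np.ravel(f["tvec"])
def ray(f,u,v,z):
    K,R,t=cam(f); d=R.T@np.linalg.solve(K,[u,v,1.]); c=-R.T@t; return c+d*(z-c[2])/d[2]
def proj(f,p):
    K,R,t=cam(f); q=K@(R@np.asarray(p)+t); return q[:2]/q[2]
def cloud(f):
    K,R,t=cam(f); d=np.asarray(f["depth"],float); v,u=np.mgrid[:d.shape[0],:d.shape[1]]
    P=np.stack([(u-K[0,2])/K[0,0]*d,(v-K[1,2])/K[1,1]*d,d],-1)-t
    W=P@R; W[d==0]=np.nan; return W
E
python3 - <<'E'
import numpy as np,cv2
from h import *
for n,(a,b,c,d) in dict(top=(190,180,320,265),side=(180,120,310,270)).items():
    f=np.load(n+"0.npz"); im=f["frame"][b:d,a:c,::-1]
    k=6 if n=="top" else 4
    cv2.imwrite(f"pics/{n}z.png",cv2.resize(im,None,fx=k,fy=k,interpolation=cv2.INTER_CUBIC))
    W=cloud(f)
    roi=np.zeros(W.shape[:2],bool); roi[b:d,a:c]=1
    for lo,hi in((.040,.047),(.051,.057),(.0625,.0685),(.0685,.075)):
        m=roi&(W[...,2]>lo)&(W[...,2]<hi)&(abs(W[...,0]-.33)<.06)
        p=W[m]; print(n,lo,hi,len(p),p.mean(0).round(4) if len(p) else "",np.percentile(p,[2,98],axis=0).round(4).tolist() if len(p) else "")
E
```

```text
top 0.04 0.047 0  
top 0.051 0.057 0  
top 0.0625 0.0685 0  
top 0.0685 0.075 0  
side 0.04 0.047 0  
side 0.051 0.057 0  
side 0.0625 0.0685 0  
side 0.0685 0.075 0
```

```bash
python3 - <<'E'
import numpy as np
from h import *
for n,u,v in(("top",279,209),("side",260,207)):
    f=np.load(n+"0.npz"); print(n,ray(f,u,v,.054),cloud(f)[v,u])
f=np.load("top0.npz");print(ray(f,202,215,.07),ray(f,312,210,.014),ray(f,297,246,.024),ray(f,233,254,.01))
E
```

```text
top [ 0.47994221 -0.06219324  0.054     ] [ 0.47950691 -0.0620279   0.0568207 ]
side [ 0.48020781 -0.06807279  0.054     ] [ 0.48042378 -0.06768223  0.05355281]
[0.4623936  0.08707481 0.07      ] [ 0.48558069 -0.1322369   0.014     ] [ 0.41037906 -0.10098053  0.024     ] [0.39239192 0.02727059 0.01      ]
```

View pics/topz.png

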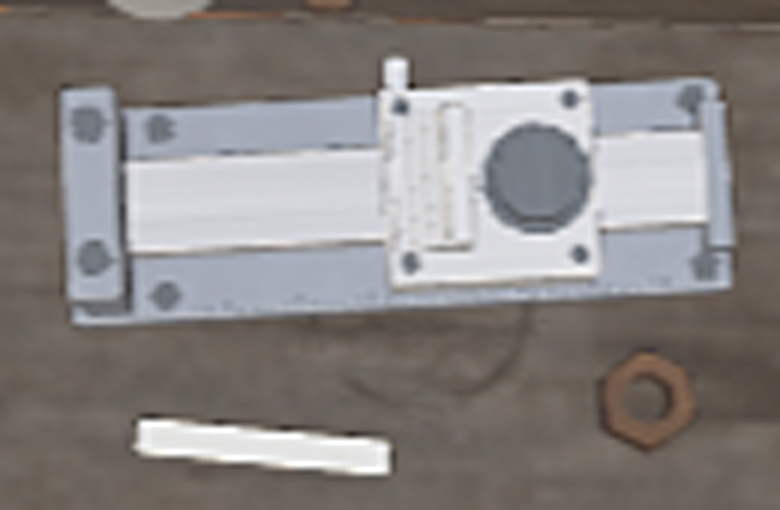

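View pics/sidez.png

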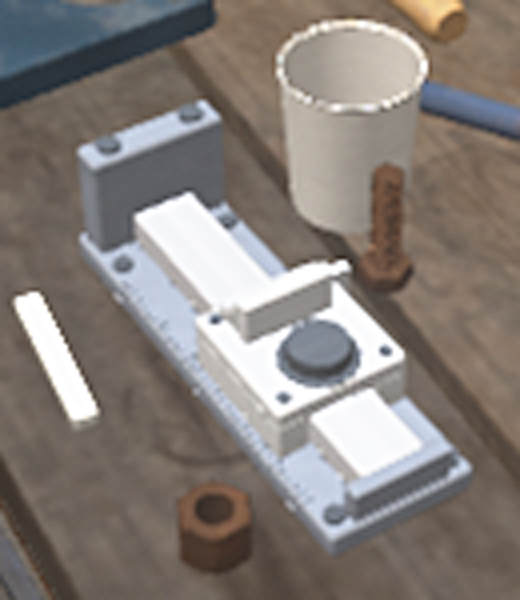

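```bash
python3 - <<'E'
import numpy as np,cv2
from h import *
for n,(a,b,c,d) in dict(top=(190,180,320,265),side=(180,120,310,270)).items():
    f=np.load(n+"0.npz"); W=cloud(f)
    roi=np.zeros(W.shape[:2],bool); roi[b:d,a:c]=1
    near=roi&(W[...,0]>.42)&(W[...,0]<.53)
    # button: dark, height
    g=f["frame"].astype(int)
    # base plate: 8..20mm, fit
    for nm,lo,hi,y0,y1 in(("plate",.009,.019,-.16,.12),("deck",.040,.047,-.13,0),("btn",.050,.058,-.11,-.03),("wall",.062,.069,-.06,0),("block",.062,.076,.04,.11)):
        m=near&(W[...,2]>lo)&(W[...,2]<hi)&(W[...,1]>y0)&(W[...,1]<y1)
        p=W[m]
        if len(p)<5: print(n,nm,len(p));continue
        r=cv2.minAreaRect(p[:,:2].astype(np.float32)*1000)
        print(n,nm,len(p),p.mean(0).round(4),np.round(r[0],1),np.round(r[1],1),round(r[2],2))
    # dark button ellipse by colour
    s=g.sum(2)/3; u0,v0=(279,209) if n=="top" else (260,207)
    m=np.zeros(s.shape,np.uint8); m[v0-13:v0+14,u0-13:u0+14]=(s[v0-13:v0+14,u0-13:u0+14]<145)
    k,l,st,ce=cv2.connectedComponentsWithStats(m); i=l[v0,u0]
    print(n,"button",i,st[i],ce[i],ray(f,*ce[i],.054).round(4))
E
```

```text
top plate 1276 [ 0.4715 -0.0129  0.0138] [477.3 -16.9] [ 74.4 223.2] 4.55
top deck 638 [ 0.4795 -0.0494  0.0438] [485.1 -45.9] [77.2 69.9] 4.43
top btn 173 [ 0.4804 -0.0616  0.0535] [471.7 -58. ] [28.9 47.9] 65.97
top wall 111 [ 0.4787 -0.0346  0.065 ] [478.5 -33.8] [45.2 13.6] 8.59
top block 331 [0.4688 0.0826 0.0698] [469.3  82.9] [70.2 17.8] 3.07
top button 2 [271 201  18  18 250] [279.016 209.312] [ 0.4793 -0.0622  0.054 ]
side plate 1218 [ 0.4654 -0.0367  0.0141] [466.7 -19.6] [102.3 223.8] 3.14
side deck 655 [ 0.4772 -0.0574  0.0441] [485.9 -48.1] [76.9 70.5] 3.14
side btn 258 [ 0.4806 -0.057   0.0539] [477.9 -55.9] [43.3 45.7] 83.47
side wall 112 [ 0.4795 -0.0375  0.0652] [480.2 -37. ] [46.3  9.3] 3.39
side block 324 [0.4694 0.0785 0.0689] [471.6  81.2] [70.3 20.6] 7.18
side button 1 [247 194  23  23 336] [257.6875     205.36607143] [ 0.4786 -0.0628  0.054 ]
```

The measurements agree:

| Item | Position / size |
|---|---|
| Button centre | (0.479, -0.0625), both views within 1 mm |
| Plate centre | (0.477, -0.017), 74 x 223 mm, rail yaw about 4.5° |
| Block top | 0.0698, centre (0.4695, 0.0825) |
| Carriage travel | about 34 mm, so about 86 mm left |

Before swinging over, I'll check obstacle heights and IK.

```bash
cat >> h.py <<'E'
a=np.radians(4.45); RX=np.array([np.cos(a),np.sin(a),0]); RY=np.array([-np.sin(a),np.cos(a),0])
T=np.column_stack([RY,RX,[0,0,-1]]); B=np.array([.479,-.0625,0])
L=.173
E
python3 - <<'E'
from plant import *
import numpy as np
from h import *
f=np.load("top0.npz");W=cloud(f)
m=(W[...,1]<-.18)&(W[...,0]>.2)&(W[...,0]<.6);print("box max z",np.nanmax(W[...,2][m]))
m=(W[...,1]>-.02)&(W[...,1]<.12)&(W[...,0]>.52)&(W[...,0]<.62)&(W[...,2]>.03);print("cup/bolt min x,z",np.nanmin(W[m],0),np.nanmax(W[m],0))
print(get_state()["q"])
for off,z in((.006,.4),(.006,.24),(.006,.22),(.098,.22)):
    print(off,z,solve_ik(B+RY*off+[0,0,z],T))
E
```

```text
box max z 0.1029085610097407
cup/bolt min x,z [ 0.52157503 -0.01626768  0.03002004] [0.60355523 0.10379271 0.08599661]
[-1.32997299e+00  1.26326841e-01 -4.05255057e-02  1.40538740e+00
 -1.10758502e-05  1.57080059e+00]
0.006 0.4 [-0.11756201  0.04426427 -0.13939713  1.38713493  0.          1.37556717]
0.006 0.24 [-0.11756201  0.10005159 -0.43580093  1.0349438   0.          1.37556717]
0.006 0.22 [-0.11756201  0.11470518 -0.46624133  0.98984982  0.          1.37556717]
0.098 0.22 [ 0.0745431   0.0981361  -0.4850308   0.98762943  0.          1.56767228]
```

```bash
python3 - <<'E'
from plant import *
import numpy as np,cv2
from h import *
def st(n):
    s=get_state();print(n,round(s["time"],2),np.round(s["position"],4),"F",np.round(s["force"],2),"w",round(s["width"],4))
gripper_close(20);st("closed")
P=B+RY*.006
movep(P+[0,0,.40],T);st("above")
move_linear(P+[0,0,.054+.012+L],None,.15);hold(.2);st("hover")
f=grab_frame("side");np.savez("side1.npz",**f)
im=f["frame"][120:270,180:310,::-1];cv2.imwrite("pics/side1z.png",cv2.resize(im,None,fx=4,fy=4,interpolation=cv2.INTER_CUBIC))
E
```

```text
closed 0.87 [ 0.1252 -0.5098  0.4047] F [-0.72  0.73  0.57] w 0.0
above 2.93 [ 0.4785 -0.0572  0.4   ] F [ 0.04 -0.4  -0.19] w -0.0001
hover 4.36 [ 0.4788 -0.0565  0.2397] F [-0.25  0.12  0.11] w 0.0004
```

View pics/side1z.png

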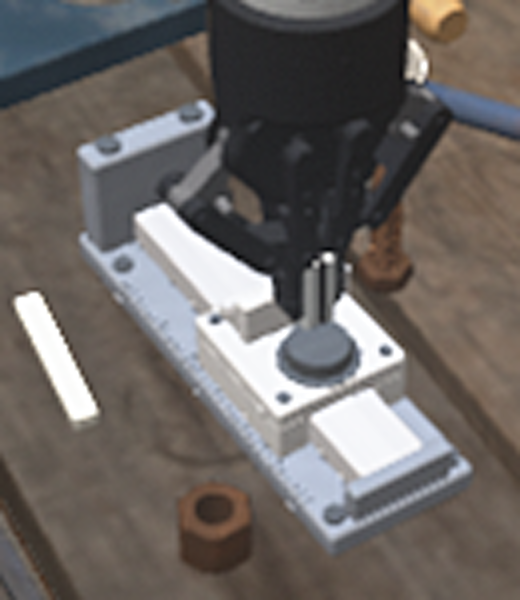

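The tips are over the button and clear of the wall. The finger linkage sticks out sideways, so I'll measure how far and how low before sliding past the bolt and cup.

```bash
python3 - <<'E'
import numpy as np
from h import *
W=cloud(np.load("side1.npz")); W0=cloud(np.load("side0.npz"))
d0=np.load("side0.npz")["depth"];d1=np.load("side1.npz")["depth"]
ch=(d1<d0-.008)&(d1>0)&(W[...,2]<.2)
r=W-B; x=r@RX; y=r@RY; z=W[...,2]
for lo in np.arange(.06,.16,.01):
    m=ch&(z>=lo)&(z<lo+.01)&(abs(x)<.12)&(abs(y)<.1)
    if m.sum(): print(round(lo,3),m.sum(),"x",np.round(np.percentile(x[m],[0,2,98,100]),3),"y",np.round(np.percentile(y[m],[0,2,98,100]),3))
for n in("side","top"):
    W=cloud(np.load(n+"0.npz"));r=W-B;x=r@RX;y=r@RY;z=W[...,2]
    m=(z>.03)&(x>.03)&(x<.14)&(y>.0)&(y<.2);k=m&(y<.075);print(n,"bolt",np.nanmin(x[k]),np.nanmax(z[k]),y[k].min(),y[k].max());k=m&(y>.08)&(z>.05)&(x>.04);print("cup minx",np.nanmin(x[k]),y[k].min())
E
```

```text
0.06 5 x [-0.005 -0.005  0.002  0.002] y [-0.005 -0.005  0.002  0.003]
0.07 59 x [-0.012 -0.011  0.014  0.015] y [-0.007 -0.006  0.01   0.013]
0.08 78 x [-0.013 -0.012  0.015  0.015] y [-0.007 -0.006  0.012  0.013]
0.09 76 x [-0.012 -0.012  0.015  0.015] y [-0.008 -0.007  0.009  0.012]
0.1 55 x [-0.014 -0.012  0.021  0.022] y [-0.007 -0.007  0.002  0.004]
0.11 169 x [-0.032 -0.029  0.034  0.038] y [-0.009 -0.009  0.014  0.016]
0.12 211 x [-0.039 -0.037  0.041  0.044] y [-0.009 -0.008  0.016  0.022]
0.13 212 x [-0.049 -0.045  0.049  0.05 ] y [-0.013 -0.013  0.008  0.013]
0.14 241 x [-0.055 -0.052  0.055  0.059] y [-0.014 -0.012  0.007  0.008]
0.15 376 x [-0.06  -0.06   0.061  0.063] y [-0.014 -0.012  0.015  0.018]
side bolt 0.030243240773818205 0.06669099457884804 0.0006676002684712739 0.07278751354528892
cup minx 0.06586000390189779 0.08678900529078835
top bolt 0.030034287875363753 0.0680731364306763 0.0015069102461847974 0.07315108382444527
cup minx 0.06496729144946252 0.0887656633949266
```

Clearance is fine: pressed, the linkage is above z≈0.09 until |x|=38 mm, against a bolt at 0.067 and a cup at 0.086 from x=65 mm. Pressing now.

```bash
cat >> h.py <<'E'
def rl(s): 
    r=np.array(s["position"])-B; F=np.array(s["force"]); return "t%.2f x%.4f y%.4f ztip%.4f Fx%.1f Fy%.1f Fz%.1f"%(s["time"],r@RX,r@RY,r[2]-L,F@RX,F@RY,F[2])
E
python3 - <<'E'
from plant import *
from h import *
P=B+RY*.006
print(rl(get_state()))
for zt in(.057,.0545,.053,.0515,.050,.049):
    move_linear(P+[0,0,zt+L],None,.03);hold(.1);s=get_state();print(zt,rl(s))
    if s["force"][2]>9: print("stop");break
E
```

```text
t4.41 x0.0002 y0.0060 ztip0.0666 Fx0.4 Fy-0.2 Fz-0.2
0.057 t4.96 x0.0000 y0.0060 ztip0.0570 Fx0.1 Fy0.0 Fz-0.2
0.0545 t5.31 x-0.0000 y0.0060 ztip0.0545 Fx0.0 Fy-0.7 Fz0.7
0.053 t5.66 x-0.0000 y0.0060 ztip0.0532 Fx-1.4 Fy0.3 Fz4.6
0.0515 t6.01 x-0.0000 y0.0060 ztip0.0517 Fx-1.4 Fy-0.1 Fz5.8
0.05 t6.36 x0.0000 y0.0060 ztip0.0502 Fx-2.7 Fy0.7 Fz5.0
0.049 t6.71 x-0.0000 y0.0060 ztip0.0493 Fx-1.6 Fy-0.0 Fz6.0
```

Contact came at the expected 54 mm, and the button is about 4.7 mm down at 6 N, on the spring curve. I'll slide in steps, watching the along-rail force.

```bash
python3 - <<'E'
from plant import *
from h import *
zt=.0486
for y in(.006,.010,.014,.020,.030):
    move_linear(B+RY*y+[0,0,zt+L],None,.03);s=get_state();print(y,rl(s))
    F=np.array(s["force"])
    if abs(F@RY)>5 or F[2]>12: print("stop");break
f=grab_frame("side");np.savez("side2.npz",**f)
im=f["frame"][120:270,180:310,::-1];cv2.imwrite("pics/side2z.png",cv2.resize(im,None,fx=4,fy=4,interpolation=cv2.INTER_CUBIC))
E
```

```text
0.006 t6.96 x-0.0000 y0.0060 ztip0.0488 Fx-2.0 Fy0.2 Fz6.2
0.01 t7.24 x-0.0000 y0.0101 ztip0.0489 Fx-1.8 Fy0.6 Fz5.9
0.014 t7.53 x-0.0000 y0.0141 ztip0.0489 Fx-2.3 Fy0.1 Fz6.6
0.02 t7.88 x-0.0000 y0.0201 ztip0.0489 Fx-2.9 Fy1.0 Fz5.8
0.03 t8.36 x-0.0000 y0.0301 ztip0.0489 Fx-3.1 Fy1.5 Fz6.9
```

View pics/side2z.png

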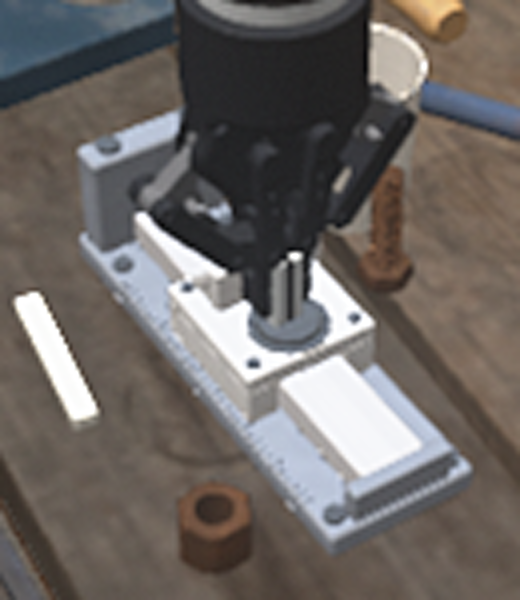

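The carriage follows the fingertip and has moved about 24 mm (button now at zoomed pixel (288,322), before (318,350)). There is a lateral force of about -3 N, so I'll relax 1 mm toward -x while continuing.

```bash
python3 - <<'E'
from plant import *
from h import *
zt=.0486
for y,x in((.045,-.0005),(.060,-.001),(.072,-.001),(.080,-.001),(.084,-.001)):
    move_linear(B+RY*y+RX*x+[0,0,zt+L],None,.04);s=get_state();print(y,rl(s))
    F=np.array(s["force"])
    if abs(F@RY)>5 or F[2]>12: print("stop");break
f=grab_frame("side");np.savez("side3.npz",**f)
im=f["frame"][120:270,180:310,::-1];cv2.imwrite("pics/side3z.png",cv2.resize(im,None,fx=4,fy=4,interpolation=cv2.INTER_CUBIC))
E
```

```text
0.045 t8.93 x-0.0002 y0.0452 ztip0.0491 Fx-1.5 Fy1.1 Fz5.6
0.06 t9.46 x-0.0004 y0.0602 ztip0.0492 Fx-0.1 Fy0.6 Fz5.3
0.072 t9.91 x-0.0004 y0.0722 ztip0.0492 Fx0.0 Fy1.5 Fz4.9
0.08 t10.26 x-0.0004 y0.0802 ztip0.0492 Fx0.4 Fy1.5 Fz6.1
0.084 t10.51 x-0.0004 y0.0842 ztip0.0492 Fx-0.5 Fy1.4 Fz6.3
```

View pics/side3z.png

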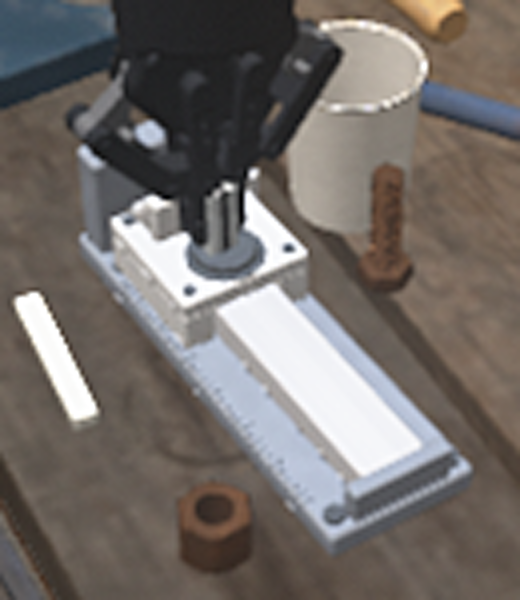

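The carriage is near the block, at about 8 mm by estimate. Now fine steps until the stop shows in the force.

```bash
python3 - <<'E'
from plant import *
from h import *
zt=.0484
for i in range(16):
    y=.085+.001*i
    move_linear(B+RY*y-RX*.001+[0,0,zt+L],None,.02);s=get_state();print(round(y,4),rl(s))
    F=np.array(s["force"])
    if abs(F@RY)>5 or F[2]>12: print("stop");break
f=grab_frame("side");np.savez("side4.npz",**f)
im=f["frame"][120:270,180:310,::-1];cv2.imwrite("pics/side4z.png",cv2.resize(im,None,fx=4,fy=4,interpolation=cv2.INTER_CUBIC))
f=grab_frame("top");np.savez("top4.npz",**f)
im=f["frame"][180:265,190:320,::-1];cv2.imwrite("pics/top4z.png",cv2.resize(im,None,fx=6,fy=6,interpolation=cv2.INTER_CUBIC))
E
```

```text
0.085 t10.81 x-0.0004 y0.0850 ztip0.0490 Fx-0.5 Fy-0.1 Fz5.6
0.086 t11.06 x-0.0004 y0.0859 ztip0.0490 Fx0.3 Fy-0.7 Fz5.6
0.087 t11.31 x-0.0004 y0.0869 ztip0.0490 Fx-0.2 Fy0.2 Fz6.5
0.088 t11.56 x-0.0004 y0.0879 ztip0.0490 Fx-0.3 Fy-0.2 Fz5.7
0.089 t11.81 x-0.0004 y0.0889 ztip0.0490 Fx-0.0 Fy-0.5 Fz6.1
0.09 t12.06 x-0.0004 y0.0899 ztip0.0490 Fx0.6 Fy-0.9 Fz6.5
0.091 t12.31 x-0.0004 y0.0909 ztip0.0490 Fx0.2 Fy-0.2 Fz5.8
0.092 t12.56 x-0.0004 y0.0918 ztip0.0490 Fx-0.1 Fy-1.7 Fz5.8
0.093 t12.81 x-0.0004 y0.0925 ztip0.0490 Fx-1.0 Fy-3.1 Fz6.5
0.094 t13.06 x-0.0004 y0.0935 ztip0.0490 Fx0.4 Fy-3.8 Fz5.0
0.095 t13.31 x-0.0004 y0.0944 ztip0.0490 Fx0.5 Fy-3.4 Fz5.8
0.096 t13.56 x-0.0004 y0.0954 ztip0.0490 Fx-0.5 Fy-3.8 Fz5.6
0.097 t13.81 x-0.0004 y0.0964 ztip0.0490 Fx0.6 Fy-3.3 Fz5.8
0.098 t14.06 x-0.0004 y0.0974 ztip0.0490 Fx-0.5 Fy-4.5 Fz6.1
0.099 t14.31 x-0.0004 y0.0980 ztip0.0491 Fx-0.4 Fy-7.3 Fz6.2
stop
```

View pics/side4z.png

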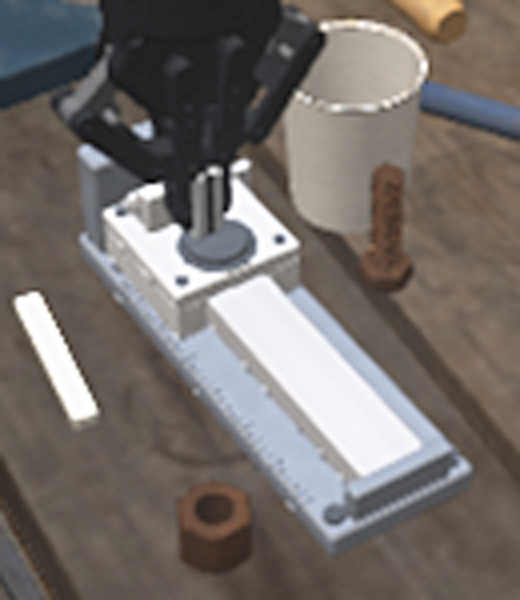

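View pics/top4z.png

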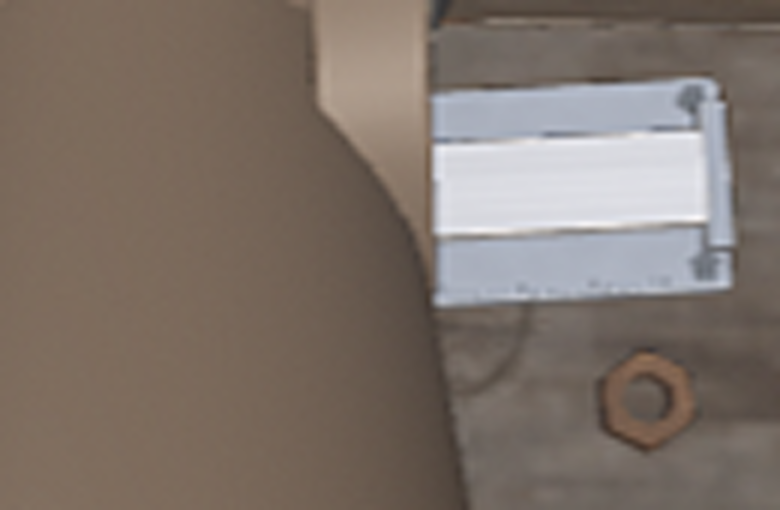

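The carriage met the stop at y≈0.092, exactly as predicted. The tip then slid 5 mm on the button to the wall and reached 7 N with no movement, so the carriage is home. I'll ease the push slightly, keeping it forward, and lift straight up.

```bash
python3 - <<'E'
from plant import *
from h import *
Q=B-RX*.001
move_linear(Q+RY*.0986+[0,0,.0484+L],None,.02);print(rl(get_state()))
for z in(.052,.055,.060,.080):
    move_linear(Q+RY*.0986+[0,0,z+L],None,.03);print(z,rl(get_state()))
move_linear(Q+RY*.0986+[0,0,.40],None,.2);print(rl(get_state()))
q=get_state()["q"].copy(); q=np.array(q); q[0]=-1.2; q[1]-=.0
set_joints(q);print(rl(get_state()))
for n,(a,b,c,d) in dict(top=(190,180,320,265),side=(180,120,310,270)).items():
    f=grab_frame(n);np.savez(n+"5.npz",**f);k=6 if n=="top" else 4
    cv2.imwrite(f"pics/{n}5z.png",cv2.resize(f["frame"][b:d,a:c,::-1],None,fx=k,fy=k,interpolation=cv2.INTER_CUBIC))
    W=cloud(f);g=W-B;x=g@RX;y=g@RY;z=W[...,2]
    m=(z>.050)&(z<.058)&(abs(x)<.013)&(y>.06)&(y<.105); print(n,"button z",m.sum(),np.median(z[m]),"y",y[m].mean())
    f0=np.load(n+"0.npz"); D=np.abs(f["frame"].astype(int)-f0["frame"]).sum(2)
    for nm,p in dict(nut=(.4104,-.101,.012),soap=(.3924,.0273,.005),cup=(.565,.07,.08),bolt=(.525,.03,.03)).items():
        u,v=proj(f,p).astype(int); print(nm,(u,v),"max diff",D[v-6:v+7,u-6:u+7].max())
E
```

```text
t14.66 x-0.0004 y0.0978 ztip0.0490 Fx-0.9 Fy-5.6 Fz6.4
0.052 t14.93 x-0.0004 y0.0978 ztip0.0528 Fx-0.4 Fy-5.2 Fz7.0
0.055 t15.18 x-0.0005 y0.0978 ztip0.0554 Fx0.4 Fy-5.3 Fz3.6
0.06 t15.49 x-0.0011 y0.0978 ztip0.0597 Fx-0.6 Fy-5.3 Fz1.9
0.08 t16.31 x-0.0010 y0.0987 ztip0.0800 Fx-0.5 Fy-0.2 Fz0.8
t17.19 x-0.0012 y0.0986 ztip0.2259 Fx-0.4 Fy-0.2 Fz-0.3
t19.22 x-0.3358 y-0.3517 ztip0.2258 Fx-0.5 Fy0.3 Fz-0.1
top button z 159 0.053671776982996 y 0.08590716666370349
nut (np.int64(296), np.int64(246)) max diff 8
soap (np.int64(233), np.int64(254)) max diff 6
cup (np.int64(212), np.int64(162)) max diff 4
bolt (np.int64(233), np.int64(187)) max diff 6
side button z 142 0.0537817101125532 y 0.08316178049888585
nut (np.int64(232), np.int64(251)) max diff 39
soap (np.int64(192), np.int64(209)) max diff 62
cup (np.int64(264), np.int64(137)) max diff 54
bolt (np.int64(255), np.int64(175)) max diff 447
```

View pics/side5z.png

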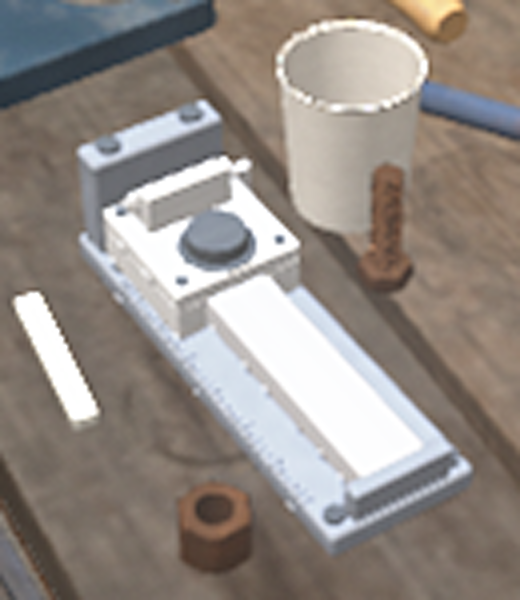

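View pics/top5z.png

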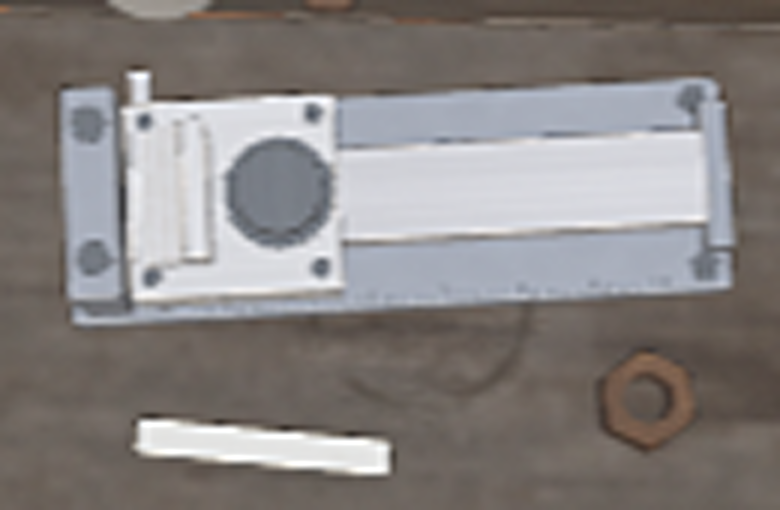

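Both views show the carriage flush against the block and the button up, with a median height of 53.7 mm. Nut, soapstone, cup and bolt look the same as in the first pictures. The "bolt" difference in the side view came from a sample patch, pixel (255,175), that landed on the rail where the carriage used to be; the bolt itself is at (276,176). Handing in.

```bash
python3 - <<'E'
from plant import *
print(hand_in())
E
```

```text
the job is handed in; nothing more can be done
None
```

The carriage is fully home against the tall end block, the button is up, and the job is handed in at about 19 s on the robot's clock. With the fingers shut, I pressed the button about 5 mm down and slid the carriage about 86 mm. It met the end stop where I expected, and a 7 N push against the thumb wall moved it no further. I then lifted straight up so the button could spring and lock, and swung the arm clear.

**Last checks:**
- **Carriage:** both cameras show it against the block, at the predicted travel.
- **Button:** its top measures 53.7 mm (top view) and 53.8 mm (side view), against 54 mm when up. I did not test the lock by pulling on the carriage.
- **Forces:** the force reading stayed below about 8 N at every check.
- **Cup, bolt, nut and soapstone:** they look unmoved in both views.

**Checks that disagreed:**
- **Lateral force:** it reached about 3 N early in the slide; shifting the path 1 mm sideways removed it.
- **Bolt check:** the automatic image comparison flagged the bolt in the side view, but it had sampled the rail beside it. I judged the bolt itself by eye.

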